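# Run the cleaning stylus along the mould's parting groove

### The arm

A 6-joint arm with a two-finger parallel gripper is mounted at the origin on the work surface. World frame = base frame: x ahead of the robot, y to its left, z up, the work surface at z = 0. Lengths are in m, angles in rad, forces in N, time in s.
With the tool pointing down it reaches from about 0.2 to 0.875 m from the base axis. Payload 3.4 kg.
Tool frame: the origin (TCP) lies between the finger pads; the fingertips stand 25 mm ahead of it and the grasp point (between the pads) lies 6 mm ahead of it (r.nose_length is the z of the fingertips in the tool frame, in m); z points along the fingers, y is the line along which they close (so a half turn about z gives the same grasp; the last joint's range is limited). The gripper opens to 94 mm and grips with 3 to 60 N. Pads are 16 mm wide; open, the fingers measure 119 mm over their backs; the gripper's body (75 mm by 177 mm) begins 78 mm behind the grasp point.
Start: joints at [1.109, 0.276, 1.505, -0, 1.361, -0.121], TCP at [0.192, 0.542, 0.23] pointing down, gripper open.
Joint ranges: [-2.89, 2.89], [-0.75, 2.08], [0.22, 2.7], [-1.18, 4.32], [0.11, 2.71], [-2.7, 2.7]. Speed limits (rad/s): [2.57, 2.57, 3.14, 3.14, 3.14, 3.14].

### API

Orientations are given as a unit quaternion [w, x, y, z].
In Python, from plant import r, gripper_to, inverse_kinematics, vision, models, telemetry gives the robot as it stands. Calls block until the motion is done:
- r.move_to(position, orientation): joint-space move of the TCP to a pose.
- r.move_l(position, rot=None, vel=0.15, guard=None): straight line of the TCP; rot=None keeps the orientation; vel is the mean speed in m/s. With guard (N) it stops when the force on the tool has changed by that much, and returns True; else False.
- r.movej(angles): joint-space move.
- gripper_to(opening, f_grip=None): finger opening in m; f_grip is the grip in N (None keeps the last); returns when the fingers have stopped.
- r.hold(seconds).
- inverse_kinematics(position, orientation): joint angles nearest the present ones, or None.
- vision.snapshot(name): name is "side" or "top" or "wrist"; returns the picture (420x560x3 uint8, red, green, blue); there is no depth.
- vision.get_calibration(name): a dict with "fx", "fy", "cx", "cy" (pixels), "D" ([k1, k2, p1, p2, k3] as OpenCV has them; the pictures are not rectified), "position" and "orientation" of the camera in the world. Camera axes: x right, y down, z forward; pixel columns grow to the right and rows downward; lengths in m; the calibration is good to about 2 mm. A picture is of the moment at which its call begins: read the wrist's pose just before it. get_calibration takes no time and is no camera call; for the wrist camera it gives the pose at the moment of the call.
A pose or a line that the arm cannot do raises r.PlanningError and nothing moves.
- r.sign_off(): hands the job in; it is judged then, once.
Trained networks look in the newest picture that a camera, given by its name, has taken for a name from the list of things; names that differ only in an ending like _2 or _b are one class to them, and where a whole thing is asked for, a point or a joint stands for the part that bears it (a point fixed in the world has none). Each returns a list of dicts, best first, with "score" (0 to 1); they miss things now and then, are a little off and sometimes report something else, mostly with a low value. They report only what shows in the picture. A call takes as long as a camera call.
- models.boxes_of(thing, camera): "at" ([x, y, z] in m, in world coordinates, good to about 4 mm: the middle of the surface that is visible of it).
- models.regions_of(thing, camera): "pixels" (420x560 bool, what is visible of it).
- models.mark_of(thing, camera): "at" ([x, y, z] in m, in world coordinates, good to about 4 mm: a listed point, or the origin of a listed thing).
Readings, each from a call of its own:
- telemetry.current_t(): time.
- telemetry.current_joints(): joint angles.
- telemetry.current_dq(): joint speeds.
- telemetry.current_joint_efforts(): joint torques, N m.
- telemetry.current_ee_pos(): TCP position.
- telemetry.current_tool_rot(): TCP orientation.
- telemetry.current_wrist_force(): force on the tool from outside, world axes, zero at the start.
- telemetry.current_torque(): the same for the moment, N m.
- telemetry.current_opening(): finger opening in m.
- telemetry.current_finger_force(): force on a finger pad.
Only numpy, scipy, OpenCV 4.12 (cv2) and the standard library are available. Lean on these libraries where they do the work, as an engineer would, in place of code of your own. Each camera call takes 0.05 s, during which the arm holds its last target. There are 200 camera calls.

### The job

Lift the upright cleaning stylus out of its wooden stand and run its tip slowly and steadily, about 3 cm a second, along the whole groove in the top of the longer of the two iron moulds, from the end with the raised pouring cup to the other end, keeping the stylus upright and its tip down inside the groove all the way. Then hang the stylus back in its stand, upright with its guard disc resting on the stand's top, and let go.

Things in the scene. Friction and masses are not known exactly. Their poses are not given: they have to be found in the camera images.
- stylus_handle (a point): Centre of the handle of a loose round hand tool (0.1 to 0.2 kg, 166 mm long) hanging upright in the stand: wooden handle 26 mm across, 80 mm long; below it a steel guard disc 44 across, 6 thick; then a steel shank 10 across with a blunt tip 8 across. The point is 40 mm below the top, 46 above the disc's underside, 126 above the tip; z up along the tool. Grasp the handle from above.
- stylus_tip (a point): The lower end of the stylus's tip, on its axis, 126 mm straight below the handle's centre. z points up along the stylus.
- mould: The longer of two dark grey iron moulds, fixed, any yaw: 170 x 110 x 60 mm (the other: 105 long). Origin: centre of underside. A groove 28 wide, 14 deep, open at both ends, runs along x on y = 0, floor z = 46, from the pouring cup end (x = -85) to x = +85. Cup: 34 across, 16 above the top, at (-63, +35.5). The tip counts as inside 2 mm or more below the top (z = 60); it need not touch the floor.
- stand: Fixed wooden stand, 90 x 90 mm, 92 high. A hole 28 mm across goes through the middle of its 10 mm thick top plate; the shank hangs through it and the guard disc rests on the plate, so that the tip is 12 mm and the handle's centre 138 mm above the bench. Origin: centre of the underside, straight below the hole; z up.

How it is judged:
By the outcome, as a careful person would: the job done as asked, in the order asked, and still so for the second after the job is handed in, with the robot touching nothing.
It also fails if it takes over 64 s, if anything falls off the work surface, if the arm or the gripper's body presses on something with over 40 N, if the wrist force passes 120 N, or if a joint passes its speed limit or range.

## Working session

There is one attempt and no reset: what is moved stays moved. The work goes in short steps, each a Python script; the robot and the scene stay as the last script left them, time stands still between calls to the robot, and variables do not carry over. Pictures are saved under pics/ and viewed, at most 10 in all, crops included, and the job is handed in when it is done.

```bash
mkdir -p pics; ls
python3 - <<'E'
from plant import r, vision, models, telemetry
import cv2, numpy as np
ims=[]
for c in ["top","side"]:
    im=vision.snapshot(c); ims.append(im)
    for t in ["stylus_handle","stylus_tip","mould","stand"]:
        print(c,t,[(np.round(d["at"],4).tolist(),round(d["score"],2)) for d in models.mark_of(t,c)[:3]])
    k=vision.get_calibration(c); print(k)
cv2.imwrite("pics/a.png",cv2.resize(np.vstack(ims),(0,0),fx=.7,fy=.7)[...,::-1])
print(telemetry.current_t(), telemetry.current_tool_rot())
E
```

```text
pics
top stylus_handle [([0.4713, 0.2902, 0.1397], 0.64)]
top stylus_tip []
top mould [([0.6164, -0.0329, 0.0004], 0.63)]
top stand [([0.4687, 0.2973, -0.001], 0.56)]
{'fx': 444.6164249497006, 'fy': 444.6164249497006, 'cx': 282.46339844969305, 'cy': 209.6555593944906, 'D': array([-0.09781179,  0.        ,  0.        ,  0.        ,  0.        ]), 'position': array([ 0.33889996, -0.01285031,  1.05026919]), 'orientation': array([-0.06329518,  0.7088383 , -0.69925774,  0.06768014])}
side stylus_handle [([0.4722, 0.2918, 0.139], 0.82)]
side stylus_tip []
side mould [([0.6187, -0.038, 0.0018], 0.58)]
side stand [([0.4681, 0.2959, 0.003], 0.96)]
{'fx': 499.34306484621453, 'fy': 499.34306484621453, 'cx': 290.826055471313, 'cy': 206.47269083380903, 'D': array([-0.09158107,  0.        ,  0.        ,  0.        ,  0.        ]), 'position': array([-0.04223411, -0.68458542,  0.65805836]), 'orientation': array([-0.45796092,  0.82371765, -0.2960903 ,  0.15521455])}
0.5 [5.50558044e-06 1.69584026e-01 9.85515732e-01 1.38748347e-05]
```

View pics/a.png

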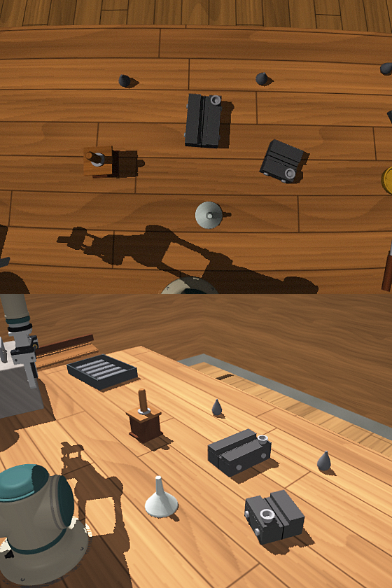

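The pictures show the longer mould at about (293,170) in the top view, with its cup at the far end on the -y side (308,143). The stand and stylus are at about (150,230). Next I take closer wrist views.

```bash
cat > h.py <<'E'
from plant import r, gripper_to, inverse_kinematics, vision, models, telemetry
import cv2, numpy as np
from scipy.spatial.transform import Rotation as R
def ray(k,uv,z):
    K=np.array([[k["fx"],0,k["cx"]],[0,k["fy"],k["cy"]],[0,0,1]])
    p=cv2.undistortPoints(np.array(uv,float).reshape(-1,1,2),K,np.array(k["D"])).reshape(-1,2)
    d=np.c_[p,np.ones(len(p))]@R.from_quat(k["orientation"],scalar_first=True).as_matrix().T
    c=np.array(k["position"]); return c+d*((z-c[2])/d[:,2])[:,None]
def look(name,things,f):
    k=vision.get_calibration(name); im=vision.snapshot(name); cv2.imwrite(f,im[...,::-1])
    for t in things: print(name,t,[(np.round(d["at"],4).tolist(),round(d["score"],2)) for d in models.mark_of(t,name)[:3]])
    return k,im
E
python3 - <<'E'
from h import *
import pickle
k=vision.get_calibration("wrist"); T=R.from_quat(telemetry.current_tool_rot(),scalar_first=True)
print("cam in tool",T.inv().apply(k["position"]-telemetry.current_ee_pos()), (T.inv()*R.from_quat(k["orientation"],scalar_first=True)).as_matrix().round(2))
q=[0,0,1,0]
r.move_to([0.40,0.29,0.33],q); print(telemetry.current_t())
k1,_=look("wrist",["stylus_handle","stand"],"pics/w1.png")
r.move_to([0.55,-0.035,0.33],q); print(telemetry.current_t())
k2,_=look("wrist",["mould"],"pics/w2.png")
pickle.dump((k1,k2),open("k.pkl","wb"))
print(telemetry.current_joints())
a=[cv2.imread(f"pics/w{i}.png") for i in (1,2)]
cv2.imwrite("pics/w12.png",cv2.resize(np.vstack(a),(0,0),fx=.7,fy=.7))
E
```

```text
cam in tool [ 0.08477963  0.0005568  -0.15330867] [[-0.   -0.96 -0.29]
 [ 1.   -0.   -0.  ]
 [ 0.   -0.29  0.96]]
1.7917
wrist stylus_handle [([0.4705, 0.2941, 0.136], 0.93)]
wrist stand [([0.4689, 0.2949, 0.0009], 0.87)]
3.2833
wrist mould [([0.6182, -0.0408, -0.003], 0.92)]
[-1.87638753e-01  1.99814662e-01  1.36632336e+00  5.43774228e-04
  1.57534831e+00 -1.76043440e+00]
```

View pics/w12.png

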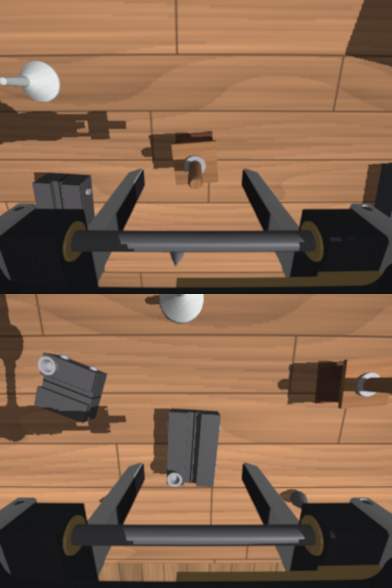

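The wrist views show the stylus in its stand at about (278,235) in the first. In the second, the long mould is at about (275,217), with its cup at the far end on the -y side. I'll enlarge the mould to read its corners and groove.

Run:
```python
import cv2
im=cv2.imread("pics/w2.png")[150:290,210:340]
cv2.imwrite("pics/c2.png",cv2.convertScaleAbs(cv2.resize(im,(0,0),fx=4,fy=4,interpolation=cv2.INTER_CUBIC),alpha=1.8))
```

```text
(no output)
```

View pics/c2.png

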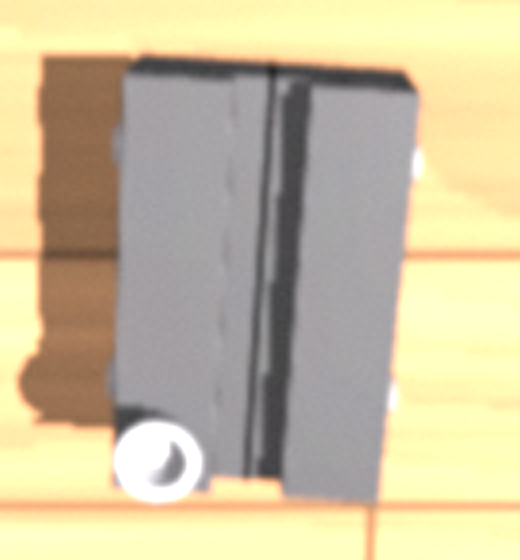

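The enlargement shows the top face corners at about (125,72), (417,95) and (377,502). The groove edges run (237,75) to (211,482) and (312,85) to (283,493), and the cup is at the lower left. I convert these points at z = 0.06.

Run:
```python
from h import *
import pickle
k1,k2=pickle.load(open("k.pkl","rb"))
c=np.array([[125,72],[417,95],[377,502],[237,75],[211,482],[312,85],[283,493]],float)
P=ray(k2,(c+.5)/4-.5+[210,150],.06)[:,:2]; print(P.round(4))
# model pts in mould frame
M=np.array([[.085,.055],[.085,-.055],[-.085,-.055],[.085,.014],[-.085,.014],[.085,-.014],[-.085,-.014]])
m,p=M.mean(0),P.mean(0); A,B=M-m,P-p
th=np.arctan2((A[:,0]*B[:,1]-A[:,1]*B[:,0]).sum(),(A*B).sum())
Rm=np.array([[np.cos(th),-np.sin(th)],[np.sin(th),np.cos(th)]]); o=p-Rm@m
print("th",th,"o",o,"res",(P-(M@Rm.T+o)).round(4).tolist())
print("start",o+Rm@[-.085,0],"end",o+Rm@[.085,0])
```

```text
[[ 0.5288 -0.0838]
 [ 0.5373  0.0229]
 [ 0.7046  0.013 ]
 [ 0.53   -0.043 ]
 [ 0.6954 -0.0547]
 [ 0.5336 -0.0156]
 [ 0.7004 -0.0254]]
th 3.073870746578905 o [ 0.6158913  -0.03534191] res [[0.0015, 0.0006], [0.0025, -0.0024], [0.0002, -0.0008], [-0.0002, 0.0005], [-0.0043, 0.0004], [0.0016, -0.0], [-0.0012, 0.0017]]
start [ 0.70069645 -0.04109387] end [ 0.53108614 -0.02958995]
```

Run:
```python
from h import *
q=[0,0,1,0]
r.move_to([0.471,0.293,0.27],q)
print(r.move_l([0.471,0.293,0.145],vel=.12,guard=8), telemetry.current_ee_pos())
gripper_to(0.02,30)
print(telemetry.current_opening(),telemetry.current_finger_force(),telemetry.current_wrist_force())
r.move_l([0.471,0.293,0.265],vel=.1)
r.hold(.2)
print(telemetry.current_t(),telemetry.current_opening(),telemetry.current_wrist_force(),telemetry.current_torque(),telemetry.current_ee_pos())
look("side",["stylus_handle","stylus_tip","stand"],"pics/s1.png")
look("top",["stylus_tip"],"pics/t1.png")
a=cv2.imread("pics/s1.png"); cv2.imwrite("pics/s1c.png",cv2.resize(a[60:240,120:320],(0,0),fx=3,fy=3))
```

```text
False [0.47159766 0.29318298 0.14574783]
0.025453321671772673 29.994362408760935 [ 0.67401325  1.20380511 -0.29902248]
8.475 0.025378756762526378 [-0.44745492 -0.4578411  -0.75829158] [-0.02992294  0.04385385 -0.00941734] [0.4708278  0.29291052 0.26446714]
side stylus_handle [([0.469, 0.292, 0.2572], 0.93)]
side stylus_tip [([0.4717, 0.2924, 0.1315], 0.68)]
side stand [([0.4676, 0.2952, 0.0006], 0.91)]
top stylus_tip [([0.4719, 0.293, 0.1254], 0.56)]
```

View pics/s1c.png

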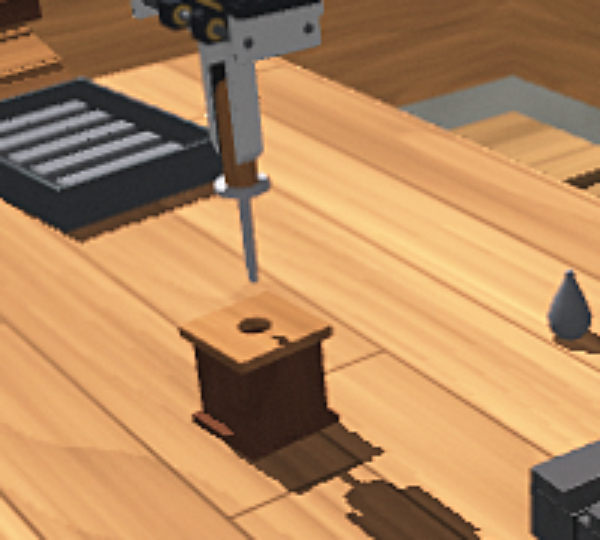

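The stylus hangs in the gripper above the stand. Its tip is at crop (254,281), its disc at (242,186) and the hole at (255,325). Next I check uprightness and the hole position.

Run:
```python
from h import *
k=vision.get_calibration("side"); kt=vision.get_calibration("top")
for n,u,z in [("tip",(254,281),.132),("disc",(242,186),.178),("hole",(255,325),.092)]:
    print(n,ray(k,[(np.array(u)+.5)/3-.5+[120,60]],z))
a=cv2.imread("pics/t1.png"); 
from numpy import array
print(telemetry.current_ee_pos(),telemetry.current_tool_rot())
```

```text
tip [[0.47132102 0.29191553 0.132     ]]
disc [[0.511955   0.37110821 0.178     ]]
hole [[0.46888951 0.29440944 0.092     ]]
[0.47098958 0.29300024 0.26493519] [-4.54767973e-05 -2.88263121e-05  9.99999998e-01 -3.59938098e-05]
```

Run:
```python
from h import *
for g in (.5,.8,1.1,1.4):
    p=np.array(telemetry.current_ee_pos()); t=telemetry.current_t()
    d=np.array([.02,-.037,0]); d*=.05/np.linalg.norm(d)
    s=r.move_l(p+d,vel=.05,guard=g); v=telemetry.current_dq(); p2=np.array(telemetry.current_ee_pos())
    print(g,s,telemetry.current_t()-t,np.linalg.norm(p2-p),np.abs(v).max())
```

```text
0.5 False 1.1500000000000004 0.04976843854193892 0.0024766138186651564
0.8 False 1.1417000000000002 0.04976222564293576 0.0035644835146839264
1.1 False 1.1415999999999986 0.04973156012120052 0.003259999843317104
1.4 False 1.1417000000000002 0.0497079093262689 0.003053081687768408
```

Run:
```python
from h import *
for g in (.15,.25,.2,.3):
    p=np.array(telemetry.current_ee_pos()); t=telemetry.current_t()
    d=np.array([.155,-.159,0]); d*=.05/np.linalg.norm(d)
    s=r.move_l(p+d,vel=.05,guard=g); v=telemetry.current_dq(); p2=np.array(telemetry.current_ee_pos())
    print(g,s,telemetry.current_t()-t,np.linalg.norm(p2-p),np.abs(v).max())
print(p2,telemetry.current_t())
```

```text
0.15 True 0.20829999999999949 0.0008459478387412675 0.012858050100249506
0.25 True 0.22500000000000142 0.0015567946171211762 0.01256761884711137
0.2 True 0.20839999999999925 0.0013760329650256285 0.011264034161578883
0.3 True 0.24160000000000004 0.0014025187423943445 0.013857497216005096
[0.56436359 0.11598807 0.26043503] 14.2333
```

Run:
```python
from h import *
o=np.array([.6163,-.0355]); th=3.0739; u=np.array([np.cos(th),np.sin(th)])
a=o-.100*u
r.move_l([*a,.265],[0,0,1,0],vel=.15)
print(r.move_l([*a,.186],vel=.1,guard=6)); r.hold(.2)
print(a,telemetry.current_ee_pos(),telemetry.current_t())
look("side",["stylus_tip","mould"],"pics/s2.png")
a=cv2.imread("pics/s2.png"); cv2.imwrite("pics/s2c.png",cv2.resize(a[130:290,280:430],(0,0),fx=3.6,fy=3.6))
```

```text
False
[ 0.71607097 -0.0422641 ] [ 0.71646423 -0.0423148   0.18690268] 16.9917
side stylus_tip [([0.7196, -0.044, 0.0559], 0.62)]
side mould [([0.6178, -0.0356, 0.0004], 0.6)]
```

View pics/s2c.png

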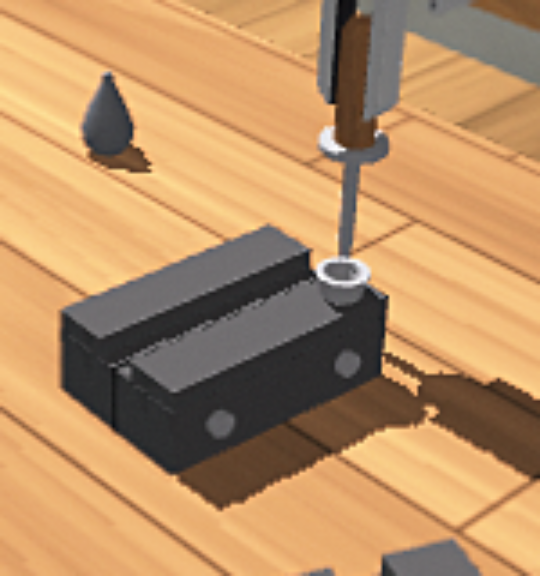

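The stylus stands just outside the cup end, in line with the groove, its tip hidden behind the cup at about (345,265). The network's mould origin matches mine, so I sweep now, then lift and go above the stand.

Run:
```python
from h import *
o=np.array([.6163,-.0355]); th=3.0739; u=np.array([np.cos(th),np.sin(th)])
b=o+.100*u; t=telemetry.current_t()
print(r.move_l([*b,.1855],vel=.027,guard=15),telemetry.current_t()-t,telemetry.current_ee_pos(),telemetry.current_wrist_force())
look("side",["stylus_tip","stylus_handle"],"pics/s3.png")
print(telemetry.current_ee_pos(),telemetry.current_opening())
```

```text
False 7.558299999999999 [ 0.5165342  -0.02873509  0.18548205] [ 0.06957731 -0.33574155 -0.82529205]
side stylus_tip [([0.518, -0.031, 0.054], 0.9)]
side stylus_handle [([0.5194, -0.03, 0.1783], 0.88), ([0.5186, -0.0301, 0.0549], 0.56)]
[ 0.51652954 -0.02871445  0.18550253] 0.02547925537974571
```

Run:
```python
from h import *
q=[0,0,1,0]; x,y=.469,.295
r.move_l([.5165,-.0287,.27],vel=.12)
r.move_l([x,y,.27],q,vel=.15); r.hold(.2)
print(telemetry.current_t(),r.move_l([x,y,.165],vel=.08,guard=4),telemetry.current_ee_pos())
if telemetry.current_ee_pos()[2]<.17:
    print(r.move_l([x,y,.141],vel=.02,guard=3),telemetry.current_ee_pos(),telemetry.current_wrist_force())
look("side",["stylus_handle"],"pics/s4.png"); print(telemetry.current_t())
a=cv2.imread("pics/s4.png"); cv2.imwrite("pics/s4c.png",cv2.resize(a[90:240,140:300],(0,0),fx=3.6,fy=3.6))
```

```text
28.2417 False [0.46938299 0.29518285 0.16555486]
True [0.46887932 0.2950178  0.14487901] [ 0.42384502 -0.35987056  4.30861502]
side stylus_handle [([0.4645, 0.2959, 0.1384], 0.61)]
30.725
```

View pics/s4c.png

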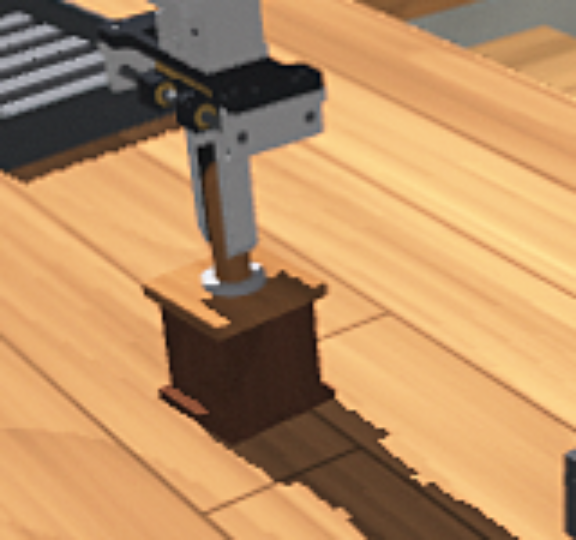

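The disc rests on the plate at about (233,280), and contact came at the expected height of 0.145 m. I release it, retreat and check.

Run:
```python
from h import *
gripper_to(.05); gripper_to(.094)
r.move_l([.469,.295,.145+.002],vel=.05)
r.move_l([.469,.295,.30],vel=.12)
r.move_to([.40,.15,.33],[0,0,1,0]); r.hold(.5)
look("side",["stylus_handle","stand"],"pics/s5.png"); print(telemetry.current_t(),telemetry.current_wrist_force())
a=cv2.imread("pics/s5.png"); cv2.imwrite("pics/s5c.png",cv2.resize(a[90:240,140:300],(0,0),fx=3.6,fy=3.6))
```

```text
side stylus_handle [([0.4692, 0.2922, 0.1373], 0.8)]
side stand [([0.4667, 0.2948, 0.0048], 0.66)]
35.15 [-0.50173844 -0.25140694 -0.00269876]
```

View pics/s5c.png

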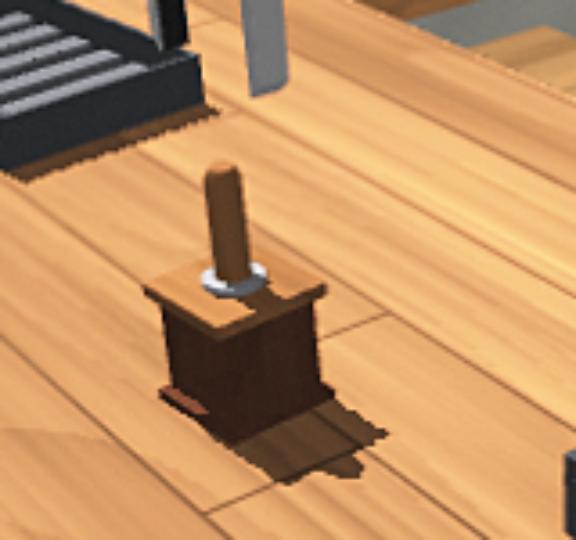

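The stylus stands upright with its disc on the plate at about (233,280), and the gripper is well clear. I hand the job in.

```bash
python3 -c "
from plant import r
print(r.sign_off())"
```

```text
the job is handed in; nothing more can be done
None
```

The job is handed in at about 35 s: the stylus was swept along the whole groove from the cup end at a mean 2.7 cm/s (momentary speed not measurable) and hangs upright in its stand, released.

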